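# Open the stuck cap of a gauge-ball jar

### The arm

A 6-joint arm with a two-finger parallel gripper is mounted at the origin on a cart in front of the work surface, level with it; the furniture and walls round the work are solid. World frame = base frame: x ahead of the robot, y to its left, z up, the work surface at z = 0. Lengths are in m, angles in rad, forces in N, time in s.
With the tool pointing down it reaches from about 0.225 to 0.725 m from the base axis. Payload 3.1 kg.
Tool frame: the origin (TCP) lies on the centre line of the jaws, within the pads' length; the fingertips stand ahead of it and the grasp point (between the pads) lies 8 mm behind it (bot.tip_extent is the z of the fingertips in the tool frame, in m); z points along the fingers, y is the line along which they close (so a half turn about z gives the same grasp; the last joint's range is limited). The gripper opens to 85 mm and grips with 20 to 120 N. Pads are 22 mm wide; open, the fingers measure 114 mm over their backs; the gripper's body (76 mm by 85 mm) begins 54 mm behind the grasp point. The pads swing forward as they close: fully open they stand 13 mm farther back than shut.
Start: joints at [-1.287, 0.048, 0.099, 1.622, 0, 1.443], TCP at [0.21, -0.481, 0.242] pointing down, gripper open.
Joint ranges: [-2.91, 2.91], [-0.99, 1.94], [-1.21, 1.42], [-2.12, 2.29], [-1.49, 1.47], [-3.14, 3.14]. Speed limits (rad/s): [2.79, 2.79, 3.14, 3.14, 3.14, 3.14].

### API

Orientations are given as a rotation vector (axis times angle).
In Python, from bench import status, eyes, ticket, bot gives the robot as it stands.
- The arm moves only by the tool move_arm, never from a script. Its argument "deltas" is text: rows parted by semicolons, each of 6 numbers parted by spaces: the shift along the world's x, y, z normalised to -1 to 1, where 1 is 0.3 m, then the turn, a rotation vector about the world's x, y, z normalised to -1 to 1, where 1 is 45 degrees. In form: x y z rx ry rz; .... A call has 1 to 12 rows; each row shifts and turns the commanded pose from where the row before left it; what a row does not reach is not made up. A row lasts 1/8 s, in which the tool goes at most 62.5 mm and 10.7 degrees, less where a joint would pass 70% of its speed; a pose out of reach is approached as far as the arm can. A call with a number of a shift or a turn outside -1 to 1 is refused whole. A call with a gripper value outside its range is refused whole. "hand" is the opening in per cent of the stroke, from 0 (shut) to 100 (fully open), set as the call begins (left out, the last holds). The fingers move at their own pace and stop on an object; the grip force is fixed at half the most. Time passes only in rows, so rows that do not move let the fingers close. It gives the time, the measured TCP pose, the force, the opening and the grip force at its end, in the units of the state.
- status.get_state(): the state, without advancing time (a new reading comes with each control period).
- eyes.capture(name): name is "scene" or "top" or "wrist"; returns the picture (420x560x3 uint8, red, green, blue); there is no depth.
- eyes.camera_params(name): a dict with "fx", "fy", "cx", "cy" (pixels), "camera_from_world" (4x4, takes a point from world to camera coordinates). Camera axes: x right, y up, looking along -z (the intrinsics and any distortion apply to the point x, -y, -z); pixel columns grow to the right and rows downward; lengths in m; the calibration is good to about 2 mm. A picture is of the moment at which its call begins: read the wrist's pose just before it. camera_params takes no time and is no camera call; for the wrist camera it gives the pose at the moment of the call.
- ticket.finish_job(): hands the job in; it is judged then, once.
The state is a dict: "time_s": time; "joint_pos": joint angles; "joint_vel": joint speeds; "effort": joint torques, N m; "tool_pos": TCP position; "ee_rot": TCP orientation; "wrist_force": force on the tool from outside, world axes, zero at the start; "torque": the same for the moment, N m; "finger_gap": finger opening in m; "gripper_force": force on a finger pad.
Only numpy, scipy, OpenCV 4.12 (cv2) and the standard library are available. Lean on these libraries where they do the work, as an engineer would, in place of code of your own. Each camera call takes 0.05 s, during which the arm holds its last target. There are 200 camera calls.

### The job

The twist-off cap of the square jar is stuck. Leave the jar in its holder: break the cap loose with a short hard twist anticlockwise, spin it on until it comes free, lift it off without pulling the jar up, and lay it gently, top side up, in the middle of the round mat. The thin cap dents if squeezed with more than about 40 N, and the tools standing round must not be disturbed.

Things in the scene. Friction and masses are not known exactly. Their poses are not given: they have to be found in the camera images.
- cap_center (a point): Loose, thin, knurled aluminium twist-off cap shut on the jar: round, 56 mm in diameter, 30 mm tall, 60 g, with a dark groove across its flat top. The point is on its axis, 15 mm below the top; z up, x (along the groove) turns with it. Shut, its x is parallel to the jar's x. On the neck it has about 2 mm of play sideways and upward. Its lower edge stands 2 mm above the jar's shoulder.
- cap_top (a point): Centre of the cap's top. Turns of the cap from shut, anticlockwise from above: for the first 25 degrees it must be forced past sprung catches with about 0.6 N m (a grip of 20 to 30 N per finger does; less may slip); then it turns almost freely; from 125 to 145 degrees it can be lifted off, before that inner lugs hold it to the jar; near 150 degrees is a solid stop. Clockwise from shut: solid stop.
- jar_center (a point): Grey jar with a pale label, loose in the holder: body 64 x 64 mm, 62 mm tall, 0.5 kg; round neck 28 mm tall, 45 mm over its lips, under the cap, with a steel ball in it. The point is on the axis, 45 mm above its underside (17 mm below the flat shoulder); z up, x and y square to the sides. 1.5 mm of play to each side in the holder; nothing holds it down.
- holder_top (a point): Aluminium block screwed to the worktop, 87 x 87 mm and 40 mm tall with two low lugs (150 mm over all along its x axis), with a square pocket 67 x 67 mm, 30 mm deep, in which the jar stands and cannot turn. The point is the centre of its top face, x and y square to its sides.
- mat_top (a point): Fixed round cork mat, 120 mm in diameter, 4 mm thick, flat on the worktop. The point is the centre of its upper face.
- ring_gauge: Bystander: steel ring gauge 62 mm in diameter, 22 mm tall, lying flat; origin at the centre of its underside.
- v_block: Bystander: steel V-block 48 x 45 x 38 mm; origin at the centre of its underside.
- micrometer: Bystander: micrometer 48 x 125 x 14 mm, lying flat; origin at the centre of its underside, long axis y.

How it is judged:
On the way, in this order (a step that is already met when the one before it is completed fails the run):
1. the cap has been broken loose: turned at least 35 degrees on the jar, still on its neck (angle between the x axis of cap_center and the x axis of jar_center, either way round above 0.61 rad and z of cap_center in the frame of jar_center below 0.04 m and z of jar_center in the frame of holder_top below 0.022 m), for 0.1 s.
2. the cap is lifted off the neck, the jar still in its holder (z of cap_center in the frame of jar_center above 0.065 m and z of jar_center in the frame of holder_top below 0.022 m), for 0.1 s.
At the end, for the whole second after the job is handed in: The cap lies at rest, top side up (within 6 degrees) and flat on the round mat, its centre within 32 mm of the mat's centre (wholly on the mat); the jar stands upright, fully down in its holder (horizontal distance between cap_center and mat_top below 0.032 m and z of cap_center in the frame of mat_top below 0.018 m and angle between cap_center's own z axis and vertical below 0.1 rad and linear speed of cap below 0.02 m/s and z of jar_center in the frame of holder_top below 0.0175 m and angle between jar_center's own z axis and vertical below 0.06 rad); the robot touches nothing.
It fails at once if the jar is pulled up by more than 10 mm out of its holder (z of jar_center in the frame of holder_top above 0.025 m).
It fails at once if the cap is dented: squeezed with more than about 40 N per finger (contact force between the fingers and cap above 95 N).
It fails at once if the cap is dropped (falls freely by more than about 15 mm) (linear speed of cap above 0.55 m/s and contact force between the fingers and cap below 0.01 N).
It fails at once if the jar is tipped by more than 9 degrees (angle between jar_center's own z axis and vertical above 0.157 rad).
It fails at once if the ring gauge, the V-block or the micrometer is disturbed (moved over 15 mm) (distance of any of ring_gauge, v_block, micrometer from where it was at the start of the episode above 0.015 m).
It also fails if it takes over 54 s, if anything falls off the work surface, if the arm or the gripper's body presses on something with over 40 N, if the wrist force passes 120 N, or if a joint passes its speed limit or range.

## Working session

There is one attempt and no reset: what is moved stays moved. The work goes in short steps, Python scripts to look and compute and a tool call to move; the robot and the scene stay as the last step left them, time stands still between calls to the robot, and variables do not carry over. Pictures are saved under pics/ and viewed, at most 10 in all, crops included, and the job is handed in when it is done.

Besides the shell and the picture viewer there is one more tool, called after "Request:" as name(argument=value, ...) on one line, values as JSON. move_arm: Moves the arm, as the interface text tells. Scaled input: -1 to 1 covers 0.3 m each way for a shift and 45 degrees each way for a turn. Its arguments: {"type":"object","properties":{"deltas":{"type":"string"},"hand":{"type":"number"}},"required":["deltas"]}

```bash
ls; mkdir -p pics; python3 - <<'E'
from bench import status, eyes, bot
import cv2
print(status.get_state()); print(bot.tip_extent)
for n in ("top","scene"):
    im=eyes.capture(n); cv2.imwrite(f"pics/{n}0.png",im[:,:,::-1])
    print(n,eyes.camera_params(n))
E
```

```text
pics
{'time_s': 0.0, 'joint_pos': array([-1.28681532e+00,  4.87308056e-02,  9.75668277e-02,  1.62194998e+00,
       -6.92767997e-06,  1.44299922e+00]), 'joint_vel': array([ 1.81477579e-03, -4.04462152e-04,  1.15125319e-03, -1.36740735e-03,
       -2.48075965e-05,  3.29428502e-04]), 'effort': array([ 6.58644385e-04, -3.38783884e+01,  3.20013750e+01,  2.03290401e-02,
       -1.46844341e-04,  1.12680937e-06]), 'tool_pos': array([ 0.20995114, -0.48056424,  0.24111192]), 'ee_rot': array([-3.07297975e+00, -6.41787167e-01,  2.94638904e-04]), 'wrist_force': array([ 0.05898942, -0.94580755,  0.34066647]), 'torque': array([0.0443152 , 0.01673939, 0.01100644]), 'gripper_force': 0.0, 'finger_gap': 0.08561698746183041}
0.011
top {'fx': 421.56047849813893, 'fy': 421.56047849813893, 'cx': 280.9694682088222, 'cy': 219.07618867536672, 'camera_from_world': array([[ 0.16966641, -0.98549648, -0.00316138, -0.27317736],
       [ 0.96164342,  0.1648565 ,  0.21923566, -0.57649675],
       [-0.2155348 , -0.04023705,  0.97566681, -0.82794759],
       [ 0.        ,  0.        ,  0.        ,  1.        ]])}
scene {'fx': 452.7881674179178, 'fy': 452.7881674179178, 'cx': 275.67668062678996, 'cy': 206.1846410218659, 'camera_from_world': array([[ 0.87780805, -0.47855496, -0.02093266, -0.61152285],
       [ 0.27947597,  0.47616987,  0.83375982, -0.17345927],
       [-0.38903239, -0.73773126,  0.55173036, -0.80253595],
       [ 0.        ,  0.        ,  0.        ,  1.        ]])}
```

View pics/top0.png

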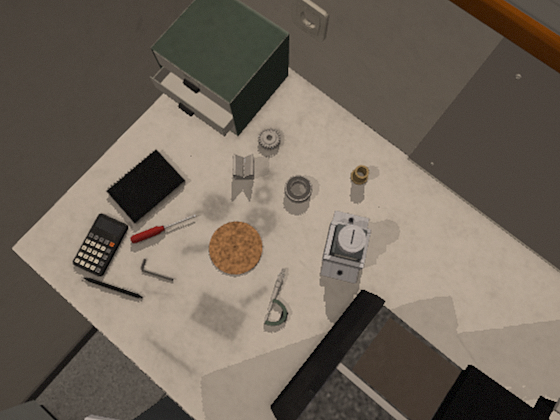

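View pics/scene0.png

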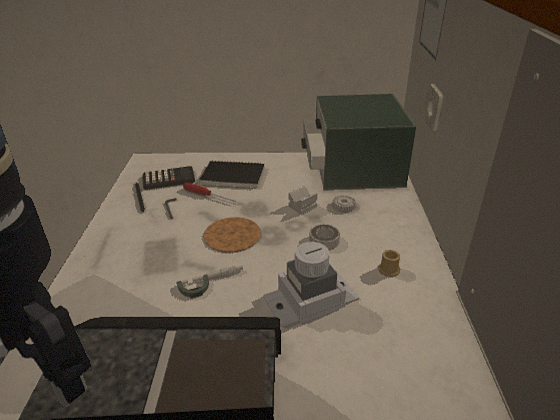

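The top view shows the cap near (351,238), the mat near (236,247), the ring gauge at (298,188), the V-block at (243,166) and the micrometer near (277,300). Next I'll turn these into positions and zoom in on the cap.

```bash
cat > h.py <<'E'
import numpy as np, cv2
from bench import status, eyes, bot
def ray(n,u,v,z,P=None):
    P=P or eyes.camera_params(n); T=P["camera_from_world"]; R=T[:3,:3]; c=-R.T@T[:3,3]
    d=R.T@np.array([(u-P["cx"])/P["fx"],-(v-P["cy"])/P["fy"],-1]); return c+d*(z-c[2])/d[2]
def proj(n,p,P=None):
    P=P or eyes.camera_params(n); T=P["camera_from_world"]; q=T[:3,:3]@p+T[:3,3]
    return np.array([P["cx"]-P["fx"]*q[0]/q[2], P["cy"]+P["fy"]*q[1]/q[2]])
E
python3 - <<'E'
from h import *
im=cv2.imread("pics/top0.png")
hsv=cv2.cvtColor(im,cv2.COLOR_BGR2HSV)
m=cv2.inRange(hsv,(5,90,60),(20,255,255)); m[:200]=0;m[290:]=0;m[:,:200]=0;m[:,280:]=0
c=max(cv2.findContours(m,0,1)[0],key=cv2.contourArea);e=cv2.fitEllipse(c);print("mat",e,ray("top",*e[0],.004))
print("cap",ray("top",352,238,.104))
for n,u,v,z in(("ring",298,188,.011),("vb",243,166,.02),("mic",277,300,.007),("lugA",348,217,0.01),("lugB",340,271,.01)):print(n,ray("top",u,v,z))
a=cv2.resize(im[195:295,305:390],None,fx=5,fy=5,interpolation=2)
s=cv2.imread("pics/scene0.png")[230:330,270:355]
cv2.imwrite("pics/c1.png",cv2.resize(np.hstack([im[200:290,310:385],cv2.imread("pics/scene0.png")[235:325,275:350]]),None,fx=5,fy=5,interpolation=2))
E
```

```text
mat ((235.26077270507812, 247.5389404296875), (51.40949630737305, 53.01307678222656), 55.96531295776367) [ 0.54637367 -0.07987804  0.004     ]
cap [ 0.59129793 -0.31953198  0.104     ]
ring [ 0.7041588  -0.19540229  0.011     ]
vb [ 0.73192897 -0.06317844  0.02      ]
mic [ 0.44898485 -0.19122476  0.007     ]
lugA [ 0.65640515 -0.31700144  0.01      ]
lugB [ 0.5335166  -0.31616549  0.01      ]
```

View pics/c1.png

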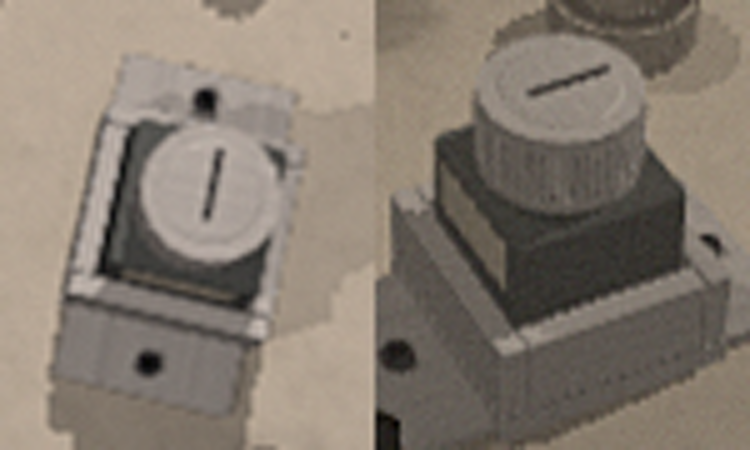

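The crop shows the groove running from (353.8,230.4) to (351.6,243.4) in the top view and from (306,254) to (321.4,248.8) in the scene view. The screw holes are at (351,220) and (339.8,272.4).

```bash
python3 - <<'E'
from h import *
for n,a,b in(("top",(353.8,230.4),(351.6,243.4)),("scene",(306,254),(321.4,248.8))):
    A=ray(n,*a,.104);B=ray(n,*b,.104);print(n,A,B,(A+B)/2,np.degrees(np.arctan2(*(A-B)[1::-1])))
A=ray("top",351,220,.01);B=ray("top",339.8,272.4,.01);print(A,B,(A+B)/2,np.degrees(np.arctan2(*(A-B)[1::-1])))
s=status.get_state();T=eyes.camera_params("wrist")["camera_from_world"];R=T[:3,:3]
print("wristcam off",-R.T@T[:3,3]-s["tool_pos"],"look",-R[2])
print([x for x in dir(bot) if x[0]!='_'])
E
```

```text
top [ 0.60722741 -0.32102495  0.104     ] [ 0.58035237 -0.32020095  0.104     ] [ 0.59378989 -0.32061295  0.104     ] -1.7561533230229156
scene [ 0.580089   -0.32106485  0.104     ] [ 0.60900163 -0.32236582  0.104     ] [ 0.59454531 -0.32171533  0.104     ] 177.42362261112388
[ 0.65069757 -0.32456322  0.01      ] [ 0.53042458 -0.31616036  0.01      ] [ 0.59056107 -0.32036179  0.01      ] -3.9964715008821035
wristcam off [0.07351184 0.03072897 0.1319441 ] look [-0.28873171 -0.1236093  -0.94939704]
['MotionError', 'tip_extent']
```

Request:
move_arm(deltas="0.16 0.0667 -0.0167 0 0 0;0.16 0.0667 -0.0167 0 0 0;0.16 0.0667 -0.0167 0 0 0;0.16 0.0667 -0.0167 0 0 0;0.16 0.0667 -0.0167 0 0 0;0.16 0.0667 -0.0167 0 0 0;0.16 0.0667 -0.0167 0 0 0;0.16 0.0667 -0.0167 0 0 0;0 0 0 0 0 0;0 0 0 0 0 0", hand=100)

```text
time_s: 1.35
tool_pos: [0.5936, -0.3209, 0.2013]
ee_rot: [-3.074, -0.643, 0.003]
wrist_force: [-0.8, -0.8, 0.2]
finger_gap: 0.0855
gripper_force: 0.0
```

```bash
python3 - <<'E'
from h import *
s=status.get_state();P=eyes.camera_params("wrist");im=eyes.capture("wrist")
np.save("P1.npy",P,allow_pickle=True)
print(s["tool_pos"],s["ee_rot"],s["joint_pos"],proj("wrist",np.array([.594,-.321,.104]),P))
cv2.imwrite("pics/w1.png",im[:,:,::-1])
E
```

```text
[ 0.59362353 -0.32087922  0.20130327] [-3.07416281e+00 -6.42673519e-01  2.91705623e-03] [-5.94559290e-01  4.53246959e-01  4.99967017e-01  1.61950555e+00
 -6.58519720e-04  2.13485739e+00] [275.57142544 217.65949947]
```

View pics/w1.png

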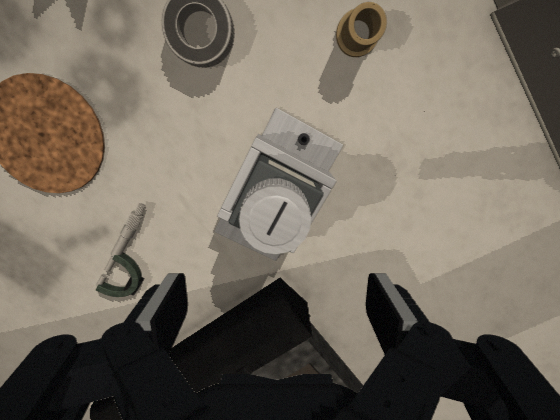

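The wrist view shows the cap top centred at about (276,218), within 1 mm of the prediction of (275.6,217.7). I'll go down onto it.

Request:
move_arm(deltas="0 0 -0.08 0 0 0;0 0 -0.08 0 0 0;0 0 -0.08 0 0 0;0 0 -0.08 0 0 0;0 0 -0.03 0 0 0;0 0 -0.024 0 0 0;0 0 0 0 0 0")

```text
time_s: 2.28
tool_pos: [0.594, -0.3214, 0.0905]
ee_rot: [3.075, 0.641, 0.001]
wrist_force: [-0.2, -1.2, -0.3]
finger_gap: 0.0855
gripper_force: 0.0
```

Request:
move_arm(deltas="0 0 0 0 0 0;0 0 0 0 0 0;0 0 0 0 0 0;0 0 0 0 0 0;0 0 0 0 0 0", hand=68)

```text
time_s: 2.9
tool_pos: [0.5942, -0.3206, 0.0901]
ee_rot: [-3.075, -0.643, -0.0]
wrist_force: [-0.7, 3.7, 1.2]
finger_gap: 0.0583
gripper_force: 1.2
```

Request:
move_arm(deltas="0 0 0 0 0 0;0 0 0 0 0 0;0 0 0 0 0 0", hand=65)

```text
time_s: 3.28
tool_pos: [0.5941, -0.3205, 0.0902]
ee_rot: [-3.074, -0.643, -0.0]
wrist_force: [-1.1, 4.4, 3.7]
finger_gap: 0.056
gripper_force: 16.6
```

Request:
move_arm(deltas="0 0 0 0 0 0;0 0 0 0 0 0;0 0 0 0 0 0", hand=64.3)

```text
time_s: 3.65
tool_pos: [0.594, -0.3205, 0.0903]
ee_rot: [-3.074, -0.642, -0.0]
wrist_force: [-1.9, 4.4, 4.2]
finger_gap: 0.0555
gripper_force: 28.1
```

Request:
move_arm(deltas="-0.001 0.003 0 0 0 0;0 0 0 0 0 0.22;0 0 0 0 0 0.22;0 0 0 0 0 0.22;0 0 0 0 0 0.22;0 0 0 0 0 0.22;0 0 0 0 0 0;0 0 0 0 0 0")

```text
time_s: 4.65
tool_pos: [0.594, -0.3207, 0.0902]
ee_rot: [2.525, 1.867, -0.001]
wrist_force: [-1.3, 2.2, 1.7]
finger_gap: 0.0552
gripper_force: 28.4
```

```bash
python3 - <<'E'
from h import *
P=eyes.camera_params("top");im=eyes.capture("top")[:,:,::-1];b=eyes.capture("scene")[:,:,::-1]
print(status.get_state())
cv2.imwrite("pics/t2.png",cv2.resize(np.hstack([im[200:290,310:385],b[235:325,275:350]]),None,fx=5,fy=5,interpolation=2))
E
```

```text
{'time_s': 4.75, 'joint_pos': array([-5.94041541e-01,  4.56199040e-01,  2.83029460e-01,  1.39672370e+00,
       -6.96316853e-04,  1.27358897e+00]), 'joint_vel': array([-1.00645428e-03, -4.44194026e-04, -1.07739834e-03,  1.10591661e-03,
        6.83031725e-05, -8.78597411e-03]), 'effort': array([-8.92360099e-01, -4.73557842e+01,  3.12894773e+01, -6.04624506e-01,
       -3.50965653e-01,  1.36006629e-02]), 'tool_pos': array([ 0.59395169, -0.3206952 ,  0.09012745]), 'ee_rot': array([ 2.52463984e+00,  1.86788415e+00, -5.58297721e-04]), 'wrist_force': array([-0.51271944,  1.71587951,  2.92422235]), 'torque': array([0.34603881, 0.17964181, 0.0166784 ]), 'gripper_force': 28.34709676913917, 'finger_gap': 0.05556610276803865}
```

View pics/t2.png

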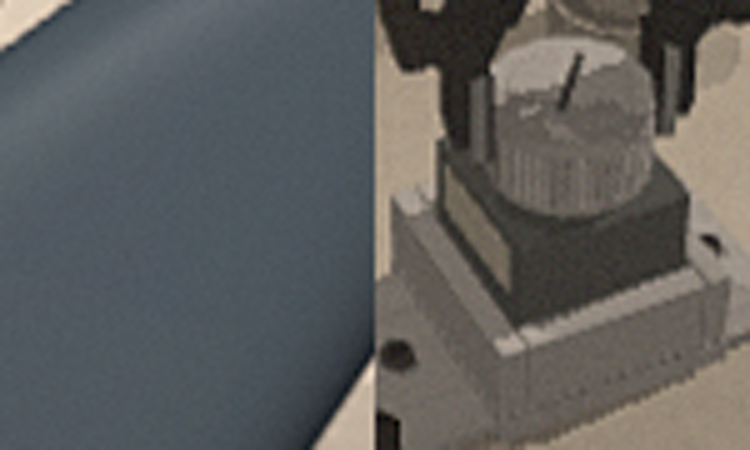

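The scene view shows the groove turned, now running from (311.6,256.6) to (316,246). The cap is still seated.

```bash
python3 - <<'E'
from h import *
A=ray("scene",311.6,256.6,.104);B=ray("scene",316,246,.104);print(A,B,np.degrees(np.arctan2(*(B-A)[1::-1])))
E
```

```text
[ 0.58442887 -0.3311228   0.104     ] [ 0.60533691 -0.31173448  0.104     ] 42.840196368392334
```

Request:
move_arm(deltas="0 0 0 0 0 0.22;0 0 0 0 0 0.22;0 0 0 0 0 0.22;0 0 0 0 0 0.22;0 0 0 0 0 0.22;0 0 0 0 0 0.22;0 0 0 0 0 0.22;0 0 0 0 0 0.22;0 0 0 0 0 0;0 0 0 0 0 0")

```text
time_s: 6.0
tool_pos: [0.5932, -0.3203, 0.0902]
ee_rot: [-0.757, -3.048, 0.001]
wrist_force: [-4.0, 2.4, 5.8]
finger_gap: 0.0552
gripper_force: 28.5
```

```bash
python3 - <<'E'
from h import *
b=eyes.capture("scene")[:,:,::-1];s=status.get_state();r=s["ee_rot"]
print(np.degrees(2*np.arctan2(r[1],r[0])),s["torque"],s["joint_pos"][5])
cv2.imwrite("pics/t3.png",cv2.resize(b[235:325,275:350],None,fx=6,fy=6,interpolation=2))
E
```

```text
-207.85533393345125 [ 0.4249956   0.93212886 -0.05889323] -0.1078292332987889
```

View pics/t3.png

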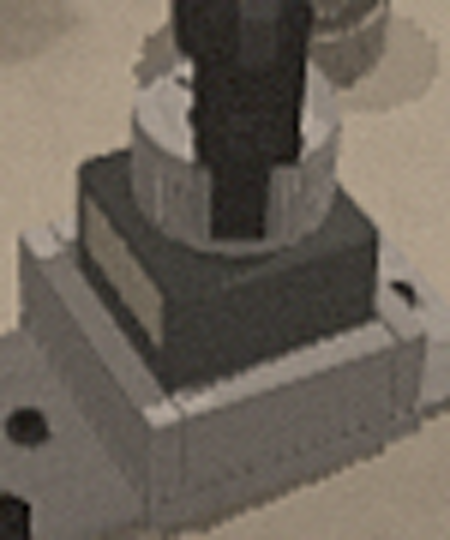

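The gripper hides most of the groove. The tool has turned 128.5 degrees, and the cap lagged it by about 0 to 4 degrees. I'll add 8 degrees and then test the lift gently.

Request:
move_arm(deltas="0 0 0 0 0 0.09;0 0 0 0 0 0.09;0 0 0 0 0 0;0 0 0 0 0 0")

```text
time_s: 6.55
tool_pos: [0.5934, -0.3204, 0.0902]
ee_rot: [-0.539, -3.094, 0.001]
wrist_force: [-4.9, 2.2, 5.4]
finger_gap: 0.0553
gripper_force: 28.5
```

```bash
python3 - <<'E'
from h import *
s=status.get_state();r=s["ee_rot"]
print(np.degrees(2*np.arctan2(r[1],r[0]))%360-23.6,s["torque"],s["wrist_force"])
p=ray("scene",305.5,248,.104);print(p,np.degrees(np.arctan2(p[1]+.3207,p[0]-.594)))
E
```

```text
136.6249005036183 [ 0.37187698  1.0117946  -0.0045709 ] [-4.93316038  2.23138613  5.44826498]
[ 0.58752562 -0.30750529  0.104     ] 116.13626773816046
```

Request:
move_arm(deltas="0 0 0.008 0 0 0;0 0 0.008 0 0 0;0 0 0 0 0 0")

```text
time_s: 6.92
tool_pos: [0.5937, -0.3202, 0.0941]
ee_rot: [-0.536, -3.095, -0.0]
wrist_force: [-2.0, 0.3, -1.1]
finger_gap: 0.0552
gripper_force: 28.2
```

Request:
move_arm(deltas="0 0 0.008 0 0 0;0 0 0.008 0 0 0;0 0 0 0 0 0")

```text
time_s: 7.3
tool_pos: [0.5939, -0.3201, 0.1001]
ee_rot: [0.535, 3.095, -0.0]
wrist_force: [-2.2, 0.9, -0.5]
finger_gap: 0.0555
gripper_force: 28.2
```

The cap is free: it is 10 mm up with no jar weight on the wrist. I'll lift it clear.

Request:
move_arm(deltas="0 0 0.03 0 0 0;0 0 0.05 0 0 0;0 0 0.06 0 0 0;0 0 0.06 0 0 0;0 0 0.05 0 0 0;0 0 0.03 0 0 0;0 0 0 0 0 0;0 0 0 0 0 0")

```text
time_s: 8.3
tool_pos: [0.5935, -0.3199, 0.1827]
ee_rot: [-0.535, -3.094, -0.001]
wrist_force: [-0.1, -0.4, -1.3]
finger_gap: 0.0554
gripper_force: 28.3
```

```bash
python3 - <<'E'
from h import *
b=eyes.capture("scene")[:,:,::-1];s=status.get_state();print(s["tool_pos"],s["wrist_force"],s["joint_pos"])
cv2.imwrite("pics/t4.png",b)
E
```

```text
[ 0.59336379 -0.3198573   0.18239174] [-0.07560195  0.28561966 -0.39133136] [-5.93807733e-01  4.47145555e-01  4.54224622e-01  1.57995232e+00
 -1.12322949e-05 -2.51583033e-01]
```

View pics/t4.png

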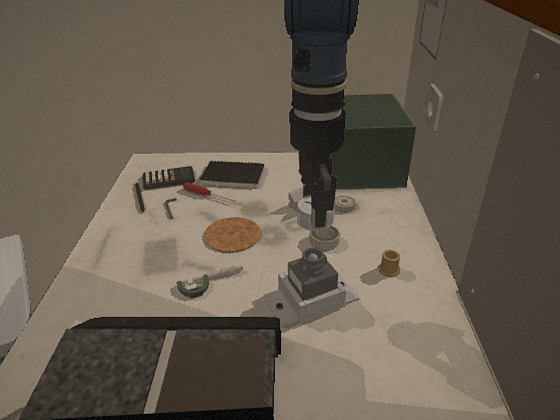

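The cap is in the grip and the jar is still seated, with its neck at (313,258). Now over to the mat.

Request:
move_arm(deltas="-0.013 0.067 0 0 0 0;-0.026 0.133 0 0 0 0;-0.026 0.133 0 0 0 0;-0.026 0.133 0 0 0 0;-0.026 0.133 0 0 0 0;-0.026 0.133 0 0 0 0;-0.014 0.068 0 0 0 0;0 0 0 0 0 0;0 0 0 0 0 0")

```text
time_s: 9.48
tool_pos: [0.547, -0.0811, 0.1834]
ee_rot: [0.536, 3.095, -0.001]
wrist_force: [1.0, -0.4, -0.6]
finger_gap: 0.0554
gripper_force: 28.3
```

Request:
move_arm(deltas="0 0 -0.06 0 0 0;0 0 -0.08 0 0 0;0 0 -0.08 0 0 0;0 0 -0.08 0 0 0;0 0 -0.08 0 0 0;0 0 -0.06 0 0 0;0 0 -0.04 0 0 0;0 0 -0.03 0 0 0;0 0 0 0 0 0;0 0 0 0 0 0")

```text
time_s: 10.72
tool_pos: [0.5475, -0.0803, 0.0315]
ee_rot: [0.535, 3.094, -0.0]
wrist_force: [0.2, -0.5, -0.3]
finger_gap: 0.0555
gripper_force: 28.3
```

Request:
move_arm(deltas="0 0 -0.01 0 0 0;0 0 -0.01 0 0 0;0 0 -0.01 0 0 0;0 0 0 0 0 0;0 0 0 0 0 0")

```text
time_s: 11.35
tool_pos: [0.5467, -0.0801, 0.0216]
ee_rot: [-0.535, -3.096, -0.0]
wrist_force: [-0.4, 1.2, -0.4]
finger_gap: 0.0556
gripper_force: 28.3
```

Request:
move_arm(deltas="0 0 -0.003 0 0 0;0 0 0 0 0 0;0 0 0 0 0 0")

```text
time_s: 11.72
tool_pos: [0.5467, -0.0802, 0.0208]
ee_rot: [0.535, 3.096, -0.0]
wrist_force: [-0.0, 0.4, -0.6]
finger_gap: 0.0553
gripper_force: 28.3
```

Request:
move_arm(deltas="0 0 -0.004 0 0 0;0 0 0 0 0 0;0 0 0 0 0 0")

```text
time_s: 12.1
tool_pos: [0.547, -0.0802, 0.0202]
ee_rot: [0.535, 3.095, -0.0]
wrist_force: [-1.1, 0.9, 4.6]
finger_gap: 0.0556
gripper_force: 28.6
```

Contact with the mat, so I'll release.

Request:
move_arm(deltas="0 0 0 0 0 0;0 0 0 0 0 0;0 0 0 0 0 0", hand=68)

```text
time_s: 12.48
tool_pos: [0.5465, -0.0801, 0.0191]
ee_rot: [-0.535, -3.095, -0.0]
wrist_force: [0.5, -0.2, -0.7]
finger_gap: 0.0583
gripper_force: 0.0
```

Request:
move_arm(deltas="0 0 0 0 0 0;0 0 0 0 0 0;0 0 0 0 0 0;0 0 0 0 0 0;0 0 0 0 0 0;0 0 0 0 0 0", hand=95)

```text
time_s: 13.22
tool_pos: [0.5467, -0.0801, 0.0195]
ee_rot: [-0.535, -3.096, 0.0]
wrist_force: [0.1, 0.2, -0.3]
finger_gap: 0.081
gripper_force: 0.0
```

Request:
move_arm(deltas="0 0 0.03 0 0 0;0 0 0.06 0 0 0;0 0 0.1 0 0 0;0 0 0.1 0 0 0;0 0 0.1 0 0 0;0 0 0.1 0 0 0;0 0 0.06 0 0 0;-0.1 -0.1 0 0 0 0;-0.1 -0.1 0 0 0 0;0 0 0 0 0 0;0 0 0 0 0 0")

```text
time_s: 14.6
tool_pos: [0.487, -0.14, 0.1848]
ee_rot: [0.535, 3.095, 0.001]
wrist_force: [-0.4, -0.0, 0.1]
finger_gap: 0.0812
gripper_force: 0.0
```

```bash
python3 - <<'E'
from h import *
b=eyes.capture("scene")[:,:,::-1];c=eyes.capture("wrist")[:,:,::-1];s=status.get_state();print(s["tool_pos"],s["finger_gap"],proj("scene",np.array([.5464,-.0799,.034])))
cv2.imwrite("pics/t5.png",cv2.resize(np.hstack([b[:,100:420],c]),(800,382)))
E
```

```text
[ 0.48724012 -0.13961189  0.18460735] 0.08131266155042681 [230.09658411 220.89361401]
```

View pics/t5.png

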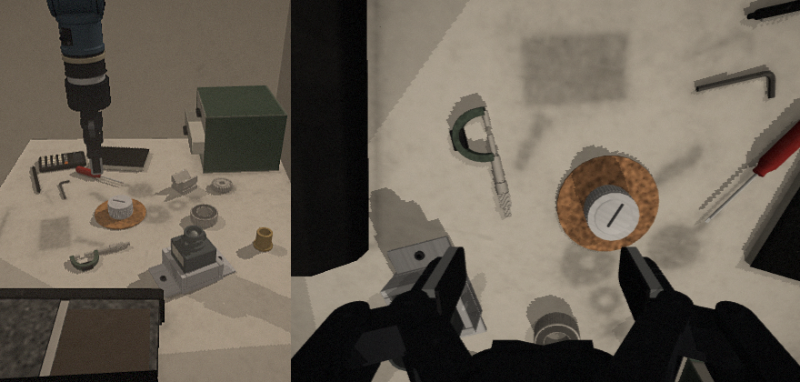

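The wrist view shows the cap flat and top up in the middle of the mat, its base near (611,208) against the mat centre at (607,202). The jar stands seated, the tools are where they were, and the gripper is clear.

```bash
python3 -c "
from bench import ticket
print(ticket.finish_job())"
```

```text
the job is handed in; nothing more can be done
None
```

The cap was broken loose, spun off and lifted free without pulling the jar up, and it now lies top side up in the middle of the mat; the job is handed in, but no verdict was returned.

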